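Fit a keyed column adapter to the indexing column changer

ROBOT

A 6-joint arm with a two-finger parallel gripper is mounted at the origin on a cart in front of the work surface, level with it; the furniture and walls round the work are solid. World frame = base frame: x ahead of the robot, y to its left, z up, the work surface at z = 0. Lengths are in m, angles in rad, forces in N, time in s.
With the tool pointing down it reaches from about 0.325 to 0.75 m from the base axis. Payload 7.6 kg.
Tool frame: the origin (TCP) lies on the front face of the gripper's body, between the roots of the fingers; the fingertips stand 73 mm ahead of it and the grasp point (between the pads) lies 54 mm ahead of it (robot.pinch_z is the distance from the TCP to the grasp point, in m); z points along the fingers, y is the line along which they close (so a half turn about z gives the same grasp; the last joint's range is limited). The gripper opens to 85 mm and grips with 20 to 120 N. Pads are 22 mm wide; open, the fingers measure 114 mm over their backs; the gripper's body (76 mm by 85 mm) begins 54 mm behind the grasp point. The pads swing forward as they close: fully open they stand 13 mm farther back than shut.
Start: joints at [1.27, 0.052, 1.401, -0, 1.689, -0.07], TCP at [0.12, 0.511, 0.304] pointing down, gripper open.
Joint ranges: [-2.9, 2.9], [-0.91, 2.17], [0.12, 2.37], [-1.06, 4.2], [0.26, 2.73], [-2.93, 2.93]. Speed limits (rad/s): [2.57, 2.57, 3.01, 3.14, 3.14, 3.14].

INTERFACE

Orientations are given as a 3x3 rotation matrix whose columns are the frame's x, y, z axes.
In Python, from bench import robot gives the robot as it stands.
- The arm moves only by the tool step_arm, never from a script. Its argument "moves" is one flat list of numbers, 7 for each row, row after row: the turn, a rotation vector about the tool's x, y, z scaled (see below), then the shift along the tool's x, y, z scaled (see below), then the opening, from 0 (shut) to 1 (fully open). In form: [ax, ay, az, tx, ty, tz, jaw, ax, ay, az, tx, ty, tz, jaw, ...]. A call has exactly 5 rows; each row shifts and turns the commanded pose from where the row before left it, along the tool's axes as they then stand; what a row does not reach is not made up. The controller multiplies each number of a shift by 0.05 m and each number of a turn by 180 degrees. A row lasts 1/8 s, in which the tool goes at most 62.5 mm and 10.7 degrees, less where a joint would pass 70% of its speed; a pose out of reach is approached as far as the arm can. A call with a number of a shift or a turn outside -1 to 1 is refused whole. A call with a gripper value outside its range is refused whole. The fingers move at their own pace and stop on an object; "newtons" is the grip in N (left out, the last holds). Time passes only in rows, so rows that do not move let the fingers close, or fill a call up. It gives the time, the measured TCP pose, the force, the opening and the grip force at its end, in the units of the state.
- robot.get_obs(): the state, without advancing time (a new reading comes with each control period).
- robot.capture(name): name is "scene" or "top" or "wrist"; returns a dict with "image" (480x640x3 uint8, red, green, blue), "depth" (480x640 float32, m along the optical axis (not along the pixel's ray), 0 where there is no reading), "mtx" (3x3 intrinsics, pixels), "k1" (the pictures are not rectified: a ray, as slopes to the right and down, at radius r is drawn at 1 + k1 r^2 times it, then the intrinsics apply), "rvec" (rotation vector, rad) and "tvec" (3), from world to camera coordinates, as OpenCV has them; the wrist camera has in their place "T_tool_cam" (4x4, takes a point from camera to tool coordinates, whose origin is the TCP and whose axes are the flange's). Camera axes: x right, y down, z forward; pixel columns grow to the right and rows downward; lengths in m; the calibration is good to about 2 mm. A picture is of the moment at which its call begins: read the wrist's pose just before it.
- robot.job_done(): hands the job in; it is judged then, once.
The state is a dict: "clock": time; "joints": joint angles; "dq": joint speeds; "tau": joint torques, N m; "eef_pos": TCP position; "tcp_rot": TCP orientation; "ft_force": force on the tool from outside, world axes, zero at the start; "moment": the same for the moment, N m; "width": opening from 0.0 (shut) to 1.0 (fully open); "grip_force": force on a finger pad.
Only numpy, scipy, OpenCV 4.12 (cv2) and the standard library are available. Lean on these libraries where they do the work, as an engineer would, in place of code of your own. Each camera call takes 0.05 s, during which the arm holds its last target. There are 200 camera calls.

TASK

Turn the column changer's turret by the bar knob at its centre until its one empty hub clicks into place at the front, at the loading pointer. Then take the keyed adapter (the one with wrench flats, not the round-knobbed blanking plug) out of the rack, put its shaft into that hub, turn it until its key drops into the keyway, and push on against the sprung seat, without forcing it, until its collar sits fully home on the hub. Finish while still holding the adapter pressed home, so that its clamp screw could be tightened: do not let go, and leave the plug and the other things on the bench alone.

Things in the scene. Friction and masses are not known exactly. Their poses are not given: they have to be found in the camera images.
- column_changer: bench column changer, fixed: round white base 216 mm across; origin on the table on the turret's axis; own -x is the front, where a dark pointer (56 mm high) at the rim marks the loading position; detent block, 60 mm high, at the right rear. Its turret: disc 212 mm across, top at 50 mm; six steel hubs 70 mm from the axis, five with fitted adapters (tops 124 mm above the table), one empty
- turret (a joint): turret angle, rad, positive anticlockwise from above, no limit; 0: empty hub at the front loading position. Starts near -1.05, the empty hub one station (60 degrees) to the left of the front: turn anticlockwise. A spring ball clicks in every 60 degrees, pulls in from 0.05 and holds within 0.02; leaving a click takes 0.35 N m; between clicks 0.03 N m, staying where it is left
- knob_grip (a point): on the turret's axis, 102 mm above the table, in the black bar knob: 52 mm long, 14 mm thick, from 82 to 118 mm above the table; grip across its thickness. The frame turns with the turret; the bar's length lies 30 degrees (0.524 rad) anticlockwise from this frame's x. Fingers opened to 45 mm clear the fitted adapters round it
- hub_mouth (a point): centre of the empty hub's mouth, on its flat top, 74 mm above the table; turns with the turret: z up, x towards the turret's axis. Hub 42 mm across, bore 20 mm, 34 mm deep, open below; keyway 7.6 mm wide along the whole bore on this frame's -x side (away from the turret's axis), floor 14.6 mm from the bore's centre; 1 mm lead-in
- loading_point (a point): fixed point on the column changer where hub_mouth lies when turret = 0; axes of the column changer
- valve_seat (a joint): how far the sprung valve seat is pressed down, m, 0 to 0.0075: a plunger 15 mm across in the base, below the loading position only, its top 39.5 mm above the table, just under the bore. 5 N to start, 8.4 N at 5.5 mm, which is reached with the adapter home; it lifts the adapter 5.5 mm again if that is not held down
- adapter: keyed adapter, steel, 0.18 to 0.35 kg, loose, upright in one of the rack's holes; origin at the centre of its collar's underside, z up. Collar 40 mm across, 6 mm thick, small dark pin over the key; above it a head from 6 to 40 mm, 30 mm across with two wrench flats 24 mm apart facing own +y and -y (grip these); stub 15 mm across up to 50 mm. Home when the origin is at hub_mouth
- adapter_nose (a point): centre of the nose of the adapter's shaft, 40 mm below its origin; adapter's axes. Shaft 18 mm across, nose chamfered 3 mm. Key 6 mm wide on the own -x side, out to 13 mm from the axis, from 10 to 39 mm above the nose: the first 10 mm are plain and enter the bore at any angle, then the key must agree with the keyway (own x along hub_mouth's x, within about 8 degrees)
- adapter_rack: stand of bent steel sheet, 66 by 150 mm (182 mm over its feet), 60 mm high, fixed; origin at the centre of its underside. Two 29 mm holes 36 mm either side of the centre along its own y, in the 4 mm top sheet; which holds the adapter varies
- blank_plug: blanking plug, not wanted, in the rack's other hole: plain shaft, no key, collar 40 mm across, round black knob 26 mm across up to 29 mm above the origin, which is the centre of the collar's underside
- bottle_100_a: small laboratory bottle with a blue cap, 56 mm across, 91 mm high, standing behind the rack; origin at the centre of its underside; leave alone
- column_a: white cartridge column, 30 by 112 by 30 mm, lying on the bench to the left; leave alone
- column_b: the other white cartridge column, as column_a; leave alone
Not all that is in view belongs to the job. Leave any purple look-alike of the adapter alone.

How it is judged:
On the way, in this order (a step that is already met when the one before it is completed fails the run):
1. the empty hub is indexed to the loading position (value of joint turret between -0.05 and 0.05 rad), for 0.2 s.
2. the adapter's key is in the keyway of that hub (value of joint turret between -0.08 and 0.08 rad and z of adapter in the frame of hub_mouth below 0.024 m and horizontal distance between adapter and hub_mouth below 0.004 m and angle between adapter's own z axis and vertical below 0.15 rad), for 0.1 s.
At the end, for the whole second after the job is handed in: Turret at 0 within 0.05 rad; adapter home in the hub (origin within 1.5 mm of the mouth's height, 3 mm sideways, key aligned within 0.25 rad, tilt under 0.06), valve seat pressed over 4 mm, the fingers holding the adapter (over 2 N), at rest (all of step 1 and z of adapter in the frame of hub_mouth below 0.0015 m and horizontal distance between adapter and hub_mouth below 0.003 m and angle between the x axis of adapter and the x axis of hub_mouth, either way round below 0.25 rad and angle between adapter's own z axis and vertical below 0.06 rad and value of joint valve_seat above 0.004 m and contact force between the fingers and adapter above 2 N and linear speed of adapter below 0.02 m/s); the arm keeps its last pose, push and grip.
It fails at once if the adapter is forced against the changer (over 70 N) (contact force between adapter and column_changer above 70 N).
It fails at once if the blanking plug is disturbed (moved over 15 mm) (distance of blank_plug from where it was at the start of the episode above 0.015 m).
It fails at once if the bottle or a column is disturbed (moved over 20 mm) (distance of any of bottle_100_a, column_a, column_b from where it was at the start of the episode above 0.02 m).
It also fails if it takes over 58 s, if anything falls off the work surface, if the arm or the gripper's body presses on something with over 40 N, if the wrist force passes 120 N, or if a joint passes its speed limit or range.

## Working session

There is one attempt and no reset: what is moved stays moved. The work goes in short steps, Python scripts to look and compute and a tool call to move; the robot and the scene stay as the last step left them, time stands still between calls to the robot, and variables do not carry over. Pictures are saved under pics/ and viewed, at most 10 in all, crops included, and the job is handed in when it is done.

Besides the shell and the picture viewer there is one more tool, called after "Request:" as name(argument=value, ...), one argument or row to a line, values as JSON. step_arm: Moves the arm, as the interface text tells. Shifts and turns lie within -1 to 1; 1 stands for 0.05 m of shift or 180 degrees of turn. Its arguments: {"type":"object","properties":{"moves":{"type":"array"},"newtons":{"type":"number"}},"required":["moves"]}

```bash
mkdir -p pics; cat > h.py <<'E'
import numpy as np, cv2
from bench import robot
def save(n,im): cv2.imwrite(f'pics/{n}.png',im[:,:,::-1])
def cap(name):
    o=robot.get_obs(); c=robot.capture(name)
    if 'rvec' in c:
        R=cv2.Rodrigues(np.array(c['rvec'],float))[0]; t=np.array(c['tvec'],float).ravel()
        c['R']=R.T; c['o']=-R.T@t
    else:
        T=np.array(c['T_tool_cam']); Rt=np.array(o['tcp_rot']); p=np.array(o['eef_pos'])
        c['R']=Rt@T[:3,:3]; c['o']=Rt@T[:3,3]+p
    return c
def rays(c,uv):
    uv=np.atleast_2d(np.array(uv,float)); m=np.array(c['mtx'])
    d=np.c_[(uv[:,0]-m[0,2])/m[0,0],(uv[:,1]-m[1,2])/m[1,1]]
    s=d.copy()
    for _ in range(10): s=d/(1+float(c['k1'])*(s**2).sum(1,keepdims=True))
    return s
def plane(c,uv,z):
    s=rays(c,uv); D=np.c_[s,np.ones(len(s))]@c['R'].T
    return c['o']+D*((z-c['o'][2])/D[:,2])[:,None]
def cloud(c):
    v,u=np.mgrid[0:480,0:640]; s=rays(c,np.c_[u.ravel(),v.ravel()])
    z=c['depth'].reshape(-1,1); P=(np.c_[s,np.ones(len(s))]*z)@c['R'].T+c['o']
    P[z[:,0]==0]=np.nan
    return P.reshape(480,640,3)
E
python3 - <<'E'
from h import *
o=robot.get_obs(); print(o)
for n in ['scene','top']:
    c=cap(n); save(n,c['image']); print(n,c['o'],c['mtx'],c['k1'],c['R'][:,2])
E
```

```text
{'clock': 0.0, 'joints': array([ 1.26974541e+00,  5.28432993e-02,  1.40171604e+00, -1.27193667e-05,
        1.68860363e+00, -7.03205011e-02]), 'dq': array([ 0.00050259,  0.00050326,  0.00060072,  0.0003595 , -0.00096503,
       -0.00058729]), 'tau': array([ 1.34702805e-03, -3.81668758e+01, -3.60185158e+01,  1.76367064e-05,
        6.11191048e-03, -8.39476201e-06]), 'eef_pos': array([0.11999732, 0.51091264, 0.3030733 ]), 'tcp_rot': array([[-9.73499256e-01,  2.28689731e-01, -4.53574358e-04],
       [ 2.28690160e-01,  9.73498100e-01, -1.50344056e-03],
       [ 9.77323599e-05, -1.56732626e-03, -9.99998767e-01]]), 'ft_force': array([ 0.09019717, -0.69613857, -0.37938887]), 'moment': array([-0.06591528,  0.00844842,  0.06067372]), 'grip_force': 0.0, 'width': 1.0038075735595624}
scene [-0.06323588 -0.33918983  0.79412987] [[486.92348928   0.         314.66950827]
 [  0.         486.92348928 237.70300711]
 [  0.           0.           1.        ]] -0.04830682287979417 [ 0.61437525  0.33391639 -0.71487264]
top [ 0.28922049 -0.09255108  1.30563318] [[531.92521341   0.         322.81322441]
 [  0.         531.92521341 236.09635246]
 [  0.           0.           1.        ]] -0.08811842190233972 [ 0.19117943  0.06032713 -0.97969948]
```

View pics/scene.png

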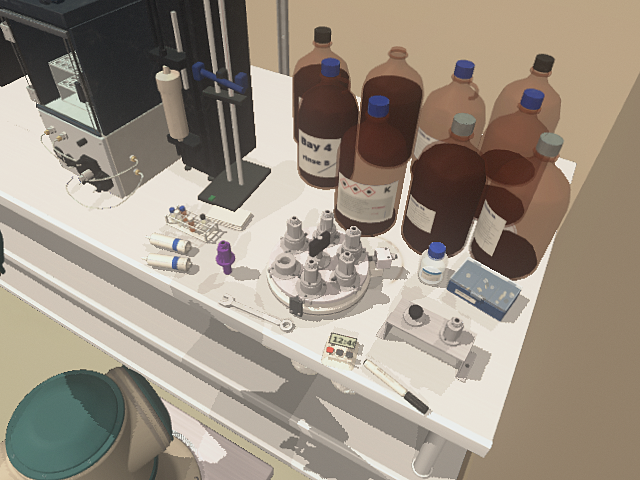

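View pics/top.png

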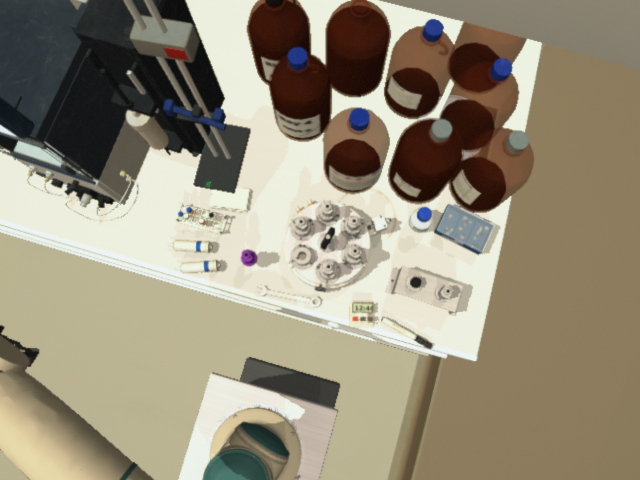

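The scene view shows the turret near (319,255), the pointer at (297,303), the empty hub at (285,264), the plug at (415,314) and the adapter at (452,328). In the top view the knob is at (328,238), the empty hub at (301,256), the pointer at (320,289), the plug at (415,283) and the adapter at (447,292).

```bash
python3 - <<'E'
from h import *
for n in ['scene','top']:
    c=cap(n); P=cloud(c); im=c['image'].astype(int); mx=im.max(2); X=P.reshape(-1,3)
    # rough centre of changer
    uv=(319,243) if n=='scene' else (328,238)
    g=plane(c,[uv],0.10)[0]; print(n,'knob guess',g)
    near=np.hypot(P[...,0]-g[0],P[...,1]-g[1])
    m=(near<0.045)&(mx<70)&(P[...,2]>0.085); k=P[m]; v,u=np.nonzero(m)
    print('knob dark',m.sum(),k.mean(0),np.nanmax(k[:,2]))
    top=k[k[:,2]>0.112]
    if len(top)>5:
        (cx,cy),s,a=cv2.minAreaRect(top[:,:2].astype(np.float32)*1000); ev=np.linalg.svd(top[:,:2]-top[:,:2].mean(0))[2][0]
        print(' knob top',len(top),cx,cy,s,a,'long dir',np.degrees(np.arctan2(ev[1],ev[0])))
    # disc top fit: points at z 0.045..0.055 around
    m=(near<0.13)&(abs(P[...,2]-0.05)<0.004); d=P[m][:,:2]
    h=cv2.convexHull(d.astype(np.float32))[:,0]; print('disc', [1000*np.array(x) for x in cv2.minEnclosingCircle(d.astype(np.float32))])
    # fitted adapters tops
    m=((near<0.11)&(near>0.045)&(P[...,2]>0.119)&(P[...,2]<.13)).astype(np.uint8)
    nn,l,st,ce=cv2.connectedComponentsWithStats(m)
    for i in range(1,nn):
        if st[i,4]>8: print('  top',st[i,4],P[l==i].mean(0).round(4), plane(c,[ce[i]],0.124)[0].round(4))
    m=(near<0.14)&(near>0.09)&(mx<70)&(P[...,2]>0.02)&(P[...,2]<.07); 
    nn,l,st,ce=cv2.connectedComponentsWithStats(m.astype(np.uint8))
    for i in range(1,nn):
        if st[i,4]>15: print('  dark',st[i,4],ce[i],P[l==i].mean(0).round(4))
    for nm,uv,z in ([('adapter stub',(455,320),.11),('plug',(415,311),.09)] if n=='scene' else [('adapter',(448,292),.11),('plug',(416,282),.09)]):
        g2=plane(c,[uv],z)[0]; print(nm,g2)
        nr=np.hypot(P[...,0]-g2[0],P[...,1]-g2[1])<0.03
        zz=P[nr][:,2]; print(np.histogram(zz[~np.isnan(zz)],bins=np.arange(0,.14,.005)))
E
```

```text
scene knob guess [ 0.52494349 -0.02953874  0.1       ]
knob dark 140 [ 0.52402691 -0.03589796  0.10183003] 0.12047219636128847
 knob top 36 522.5850830078125 -32.844642639160156 (10.901177406311035, 44.00394821166992) 75.46744537353516 long dir 166.10530633283872
disc [array([524.11490679, -42.13107005]), np.float64(118.04016679525375)]
  top 41 [ 0.5887 -0.0115  0.1236] [ 0.5883 -0.0117  0.124 ]
  top 44 [0.5381 0.0366 0.1232] [0.5374 0.0361 0.124 ]
  top 49 [ 0.5725 -0.079   0.1231] [ 0.5717 -0.0793  0.124 ]
  top 55 [ 0.5053 -0.0989  0.1232] [ 0.5046 -0.0992  0.124 ]
  top 52 [ 0.4555 -0.0508  0.1232] [ 0.4548 -0.0511  0.124 ]
adapter stub [ 0.47574409 -0.32257889  0.11      ]
(array([151,   0,   0,   0,   0,   0,   0,   0,   0,   0,   0, 236, 197,
        79,  28,  32,  26,  27,  34,  94,  39,  53,  12,   0,   0,   0,
         0,   0]), array([0.   , 0.005, 0.01 , 0.015, 0.02 , 0.025, 0.03 , 0.035, 0.04 ,
       0.045, 0.05 , 0.055, 0.06 , 0.065, 0.07 , 0.075, 0.08 , 0.085,
       0.09 , 0.095, 0.1  , 0.105, 0.11 , 0.115, 0.12 , 0.125, 0.13 ,
       0.135, 0.14 ]))
plug [ 0.47419
[... 1242 characters left out ...]
 0,   0,
         0,   0]), array([0.   , 0.005, 0.01 , 0.015, 0.02 , 0.025, 0.03 , 0.035, 0.04 ,
       0.045, 0.05 , 0.055, 0.06 , 0.065, 0.07 , 0.075, 0.08 , 0.085,
       0.09 , 0.095, 0.1  , 0.105, 0.11 , 0.115, 0.12 , 0.125, 0.13 ,
       0.135, 0.14 ]))
plug [ 0.48049162 -0.25299454  0.09      ]
(array([ 12,   0,   0,   0,   0,   0,   0,   0,   0,   0,   2, 121, 182,
        94,   6,   5,  27,  54,  15,   0,   0,   0,   0,   0,   0,   0,
         0,   0]), array([0.   , 0.005, 0.01 , 0.015, 0.02 , 0.025, 0.03 , 0.035, 0.04 ,
       0.045, 0.05 , 0.055, 0.06 , 0.065, 0.07 , 0.075, 0.08 , 0.085,
       0.09 , 0.095, 0.1  , 0.105, 0.11 , 0.115, 0.12 , 0.125, 0.13 ,
       0.135, 0.14 ]))
```

```bash
python3 - <<'E'
from h import *
a=cap('scene')['image'][200:370,255:490]; save('sz',cv2.resize(a,None,fx=3.2,fy=3.2,interpolation=cv2.INTER_CUBIC))
a=cap('top')['image'][185:325,275:475]; save('tz',cv2.resize(a,None,fx=4,fy=4,interpolation=cv2.INTER_CUBIC))
E
```

```text
(no output)
```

View pics/tz.png

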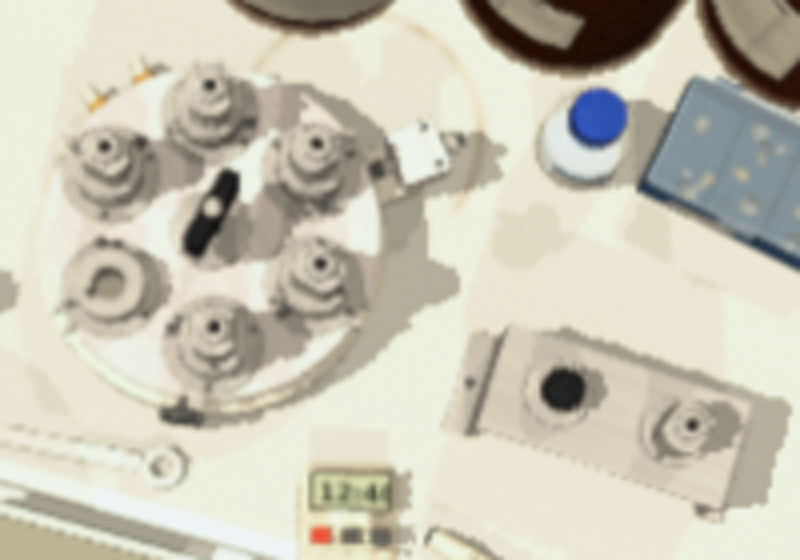

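The enlarged top view shows the empty hub at left front (108,285), the bar knob from (190,250) to (235,175), the pointer at (180,412), the plug at (562,390) and the adapter at (690,428). From the opposite pairs, the turret's axis is at (0.5214, -0.0305) and the changer's yaw is about 16.5°.

```bash
cat >> h.py <<'E'
def goto(xyz,yaw=None):
    """shift left in tool axes (units of .05 m) and turn about tool z (units of 180deg) to world target; yaw = world angle of tool y, deg"""
    o=robot.get_obs(); R=np.array(o['tcp_rot']); p=np.array(o['eef_pos'])
    d=R.T@(np.array(xyz)-p)/0.05
    y=np.degrees(np.arctan2(R[1,1],R[0,1])); print('t',o['clock'],'pos',p.round(4),'yaw',y.round(2),'shift',d.round(3),'down err',R[:2,2].round(4))
    if yaw is not None:
        a=(yaw-y+180)%360-180; print('turn z units',-a/180)
E
python3 - <<'E'
from h import *
for n in ['scene','top']:
    P=cloud(cap(n)).reshape(-1,3); P=P[(P[:,2]>.2)&(P[:,0]>.1)]
    for a,b in [(-.4,-.2),(-.2,-.1),(-.1,0),(0,.1),(.1,.2),(.2,.3),(.3,.4)]:
        q=P[(P[:,1]>a)&(P[:,1]<b)]; print(n,a,len(q),q[:,0].min().round(3) if len(q) else None)
goto([.5214,-.0305,.30],76.5)
E
```

```text
scene -0.4 15888 0.687
scene -0.2 5617 0.686
scene -0.1 5421 0.666
scene 0 3813 0.678
scene 0.1 2883 0.768
scene 0.2 3088 0.641
scene 0.3 7580 0.605
top -0.4 8672 0.685
top -0.2 11715 0.328
top -0.1 5374 0.329
top 0 3623 0.1
top 0.1 3098 0.77
top 0.2 4414 0.1
top 0.3 8391 0.1
t 0.4 pos [0.1201 0.5111 0.3038] yaw 76.77 shift [-10.292  -8.707   0.077] down err [-0.     -0.0002]
turn z units 0.0015125141926637929
```

Request:
step_arm(
  moves=[0, 0, 0, -0.85, -0.72, 0, 0.53, 0, 0, 0, -0.85, -0.72, 0, 0.53, 0, 0, 0, -0.85, -0.72, 0, 0.53, 0, 0, 0, -0.85, -0.72, 0, 0.53, 0, 0, 0, -0.85, -0.72, 0, 0.53],
)

```text
clock: 1.02
eef_pos: [0.2864, 0.2857, 0.3041]
tcp_rot: [[-0.974, 0.228, 0.001], [0.228, 0.974, 0.001], [-0.0, 0.001, -1.0]]
ft_force: [0.8, 1.2, -0.4]
width: 0.529
grip_force: 0.0
```

Request:
step_arm(
  moves=[0, 0, 0, -0.85, -0.72, 0, 0.53, 0, 0, 0, -0.85, -0.72, 0, 0.53, 0, 0, 0, -0.85, -0.72, 0, 0.53, 0, 0, 0, -0.85, -0.72, 0, 0.53, 0, 0, 0, -0.85, -0.72, 0, 0.53],
)

```text
clock: 1.65
eef_pos: [0.4523, 0.0617, 0.3042]
tcp_rot: [[-0.973, 0.229, 0.001], [0.229, 0.973, 0.0], [-0.001, 0.001, -1.0]]
ft_force: [0.8, 1.2, 0.3]
width: 0.531
grip_force: 0.0
```

```bash
python3 - <<'E'
from h import *
goto([.5214,-.0305,.30],76.5); print(robot.get_obs()['joints'])
c=cap('wrist'); save('w1',c['image']); print(c['T_tool_cam'],c['mtx'])
E
```

```text
t 1.65 pos [0.4523 0.0617 0.3042] yaw 76.77 shift [-1.768 -1.479  0.084] down err [0.0009 0.0003]
turn z units 0.0014830123855912487
[ 5.45493186e-02 -1.44456168e-01  1.59057576e+00  2.71384811e-04
  1.69458087e+00 -1.28525275e+00]
[[ 3.38364897e-04 -9.51884791e-01 -3.06455918e-01  7.84567321e-02]
 [ 9.99999865e-01  2.01122378e-04  4.79414852e-04  1.12393587e-03]
 [-3.94712563e-04 -3.06456039e-01  9.51884731e-01 -7.01806421e-02]
 [ 0.00000000e+00  0.00000000e+00  0.00000000e+00  1.00000000e+00]] [[371.12741206   0.         324.31154371]
 [  0.         371.12741206 237.87955442]
 [  0.           0.           1.        ]]
```

View pics/w1.png

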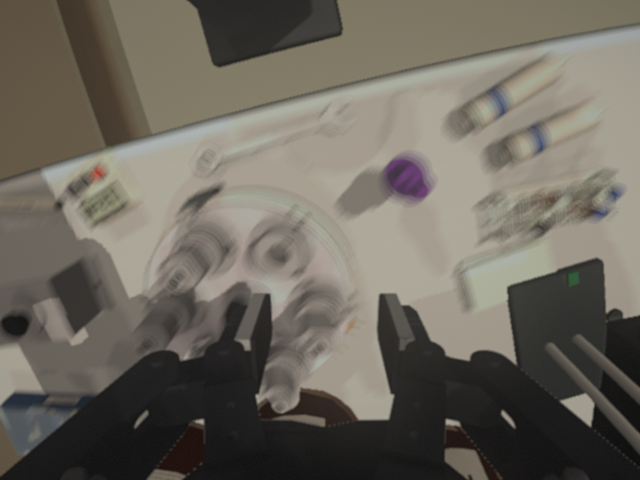

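The wrist picture is motion-blurred: it shows the turret at about (250,260) and the empty hub at (278,248), as expected.

Request:
step_arm(
  moves=[0, 0, 0, -0.88, -0.74, 0, 0.53, 0, 0, 0, -0.88, -0.74, 0, 0.53, 0, 0, 0, 0, 0, 0.5, 0.53, 0, 0, 0, 0, 0, 0.5, 0.53, 0, 0, 0, 0, 0, 0, 0.53],
)

```text
clock: 2.33
eef_pos: [0.5195, -0.0287, 0.2519]
tcp_rot: [[-0.973, 0.229, -0.004], [0.229, 0.973, 0.001], [0.004, -0.0, -1.0]]
ft_force: [0.1, 0.3, -0.3]
width: 0.53
grip_force: 0.0
```

```bash
python3 - <<'E'
from h import *
goto([.5214,-.0305,.156],76.5)
E
```

```text
t 2.325 pos [ 0.5195 -0.0287  0.2519] yaw 76.76 shift [-0.054 -0.025  1.917] down err [-0.0044  0.0006]
turn z units 0.0014646119434713809
```

Request:
step_arm(
  moves=[0, 0, 0, -0.03, -0.02, 0.6, 0.53, 0, 0, 0, 0, 0, 0.6, 0.53, 0, 0, 0, 0, 0, 0.5, 0.53, 0, 0, 0, 0, 0, 0.2, 0.53, 0, 0, 0, 0, 0, 0, 0.53],
)

```text
clock: 2.95
eef_pos: [0.5217, -0.03, 0.1596]
tcp_rot: [[-0.974, 0.229, 0.001], [0.229, 0.974, 0.0], [-0.001, 0.0, -1.0]]
ft_force: [-0.9, -0.2, 0.2]
width: 0.528
grip_force: 0.0
```

Request:
step_arm(
  moves=[0, 0, 0, 0, 0, 0, 0.1, 0, 0, 0, 0, 0, 0, 0.1, 0, 0, 0, 0, 0, 0, 0.1, 0, 0, 0, 0, 0, 0, 0.1, 0, 0, 0, 0, 0, 0, 0.1],
  newtons=60,
)

```text
clock: 3.58
eef_pos: [0.5222, -0.0291, 0.1605]
tcp_rot: [[-0.974, 0.228, 0.003], [0.228, 0.974, 0.002], [-0.003, 0.002, -1.0]]
ft_force: [0.1, 5.8, 2.6]
width: 0.155
grip_force: 59.8
```

```bash
python3 - <<'E'
from h import *
goto([.5214,-.0305,.156],76.5); o=robot.get_obs(); print(o['width'],o['grip_force'],o['ft_force'],o['moment'],o['joints'])
E
```

```text
t 3.575 pos [ 0.5222 -0.0291  0.1605] yaw 76.83 shift [ 0.01  -0.032  0.091] down err [0.0032 0.0017]
turn z units 0.0018178223640344666
0.15457660538446982 59.788368344306946 [0.09264491 5.84366465 2.56381489] [ 0.59412305 -0.03691381 -0.01721289] [-0.12705124  0.14102125  1.59730655  0.0021284   1.4003355  -1.46829374]
```

Request:
step_arm(
  moves=[0, 0, -0.05, 0, 0, 0, 0.1, 0, 0, -0.05, 0, 0, 0, 0.1, 0, 0, -0.05, 0, 0, 0, 0.1, 0, 0, -0.05, 0, 0, 0, 0.1, 0, 0, -0.05, 0, 0, 0, 0.1],
)

```text
clock: 4.2
eef_pos: [0.5224, -0.0305, 0.1605]
tcp_rot: [[-0.848, -0.53, 0.004], [-0.53, 0.848, -0.001], [-0.003, -0.003, -1.0]]
ft_force: [3.7, -3.0, 0.8]
width: 0.155
grip_force: 59.4
```

Request:
step_arm(
  moves=[0, 0, -0.05, 0, 0, 0, 0.1, 0, 0, -0.033, 0, 0, 0, 0.1, 0, 0, 0, 0, 0, 0, 0.1, 0, 0, 0, 0, 0, 0, 0.1, 0, 0, 0, 0, 0, 0, 0.1],
)

```text
clock: 4.82
eef_pos: [0.5227, -0.0308, 0.1605]
tcp_rot: [[-0.686, -0.728, 0.005], [-0.728, 0.686, -0.002], [-0.002, -0.005, -1.0]]
ft_force: [4.6, -3.6, -0.1]
width: 0.153
grip_force: 59.4
```

```bash
python3 - <<'E'
from h import *
goto([.5214,-.0305,.156],136.5); o=robot.get_obs(); print(o['width'],o['grip_force'],o['ft_force'],o['moment'],o['joints'])
E
```

```text
t 4.825 pos [ 0.5227 -0.0308  0.1605] yaw 136.68 shift [0.013 0.024 0.09 ] down err [ 0.0049 -0.0016]
turn z units 0.0010269019495502284
0.15265387966435454 59.408994913101196 [ 4.6073697  -3.63497475 -0.14889108] [-0.42733797 -0.58488755  0.03207517] [-1.29062315e-01  1.41551907e-01  1.59678058e+00 -1.01901311e-03
  1.39818010e+00 -2.51449547e+00]
```

Request:
step_arm(
  moves=[0, 0, 0, 0, 0, 0, 0.53, 0, 0, 0, 0, 0, 0, 0.53, 0, 0, 0, 0, 0, 0, 0.53, 0, 0, 0, 0, 0, -0.6, 0.53, 0, 0, 0, 0, 0, -0.7, 0.53],
)

```text
clock: 5.45
eef_pos: [0.521, -0.0299, 0.224]
tcp_rot: [[-0.685, -0.728, -0.002], [-0.728, 0.685, 0.0], [0.001, 0.002, -1.0]]
ft_force: [1.3, 0.5, 0.9]
width: 0.532
grip_force: 0.0
```

```bash
python3 - <<'E'
from h import *
goto([.462,-.25,.32],106.5)
E
```

```text
t 5.45 pos [ 0.521  -0.0299  0.224 ] yaw 136.73 shift [ 4.016 -2.154 -1.919] down err [-0.0019  0.0003]
turn z units 0.16792008697094868
```

Request:
step_arm(
  moves=[0, 0, 0, 0.87, -0.73, -0.3, 0.53, 0, 0, 0, 0.87, -0.73, -0.3, 0.53, 0, 0, 0, 0.87, -0.73, -0.3, 0.53, 0, 0, 0, 0.87, -0.73, -0.3, 0.53, 0, 0, 0, 0.87, -0.73, -0.3, 0.53],
)

```text
clock: 6.08
eef_pos: [0.5167, -0.2967, 0.2992]
tcp_rot: [[-0.715, -0.699, -0.006], [-0.699, 0.715, -0.01], [0.011, -0.003, -1.0]]
ft_force: [0.0, -0.2, 0.1]
width: 0.526
grip_force: 0.0
```

Request:
step_arm(
  moves=[0, 0, 0.056, 0, 0, 0, 0.53, 0, 0, 0.056, 0, 0, 0, 0.53, 0, 0, 0.056, 0, 0, 0, 0.53, 0, 0, 0, 0, 0, 0, 0.53, 0, 0, 0, 0, 0, 0, 0.53],
)

```text
clock: 6.7
eef_pos: [0.5176, -0.2941, 0.2985]
tcp_rot: [[-0.968, -0.251, -0.006], [-0.251, 0.968, -0.01], [0.008, -0.008, -1.0]]
ft_force: [-0.4, -0.3, 0.3]
width: 0.531
grip_force: 0.0
```

```bash
python3 - <<'E'
from h import *
goto([.475,-.324,.20],106.5)
c=cap('wrist'); w=c['image']
t=cap('top')['image'][200:300,275:375]
save('w2',w)
save('t2',cv2.resize(t,None,fx=5,fy=5,interpolation=cv2.INTER_CUBIC))
E
```

```text
t 6.7 pos [ 0.5176 -0.2941  0.2985] yaw 104.56 shift [ 0.959 -0.35   1.981] down err [-0.0061 -0.0096]
turn z units -0.010758904249623748
```

View pics/w2.png

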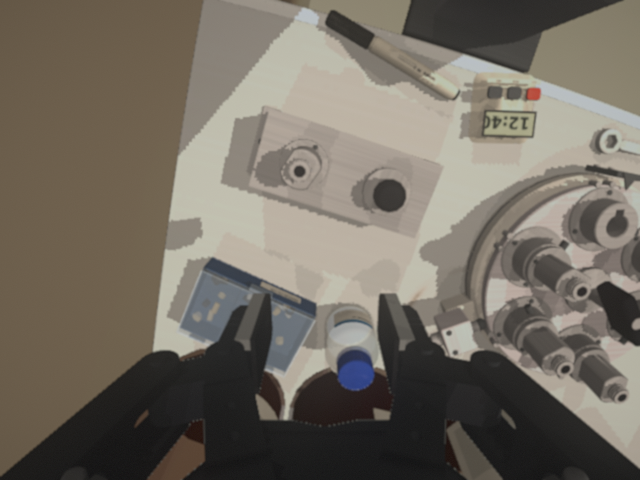

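View pics/t2.png

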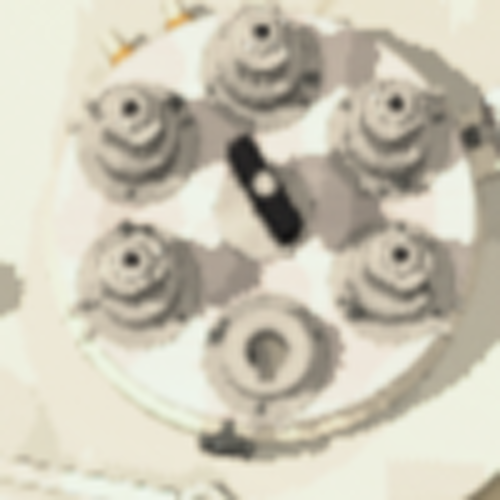

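The wrist view shows the adapter at (300,168), the plug at (390,193) and the empty hub at (608,218). In the top crop the empty hub is at (265,350) and the pointer at (225,440). I'll measure the index error.

```bash
python3 - <<'E'
from h import *
cs=[cap('scene'),cap('top')]
for c in cs:
    P=cloud(c); near=np.hypot(P[...,0]-.5214,P[...,1]+.0305); mx=c['image'].max(2)
    m=((near<0.11)&(near>0.045)&(P[...,2]>0.119)&(P[...,2]<.13)).astype(np.uint8)
    nn,l,st,ce=cv2.connectedComponentsWithStats(m); Q=np.array([plane(c,[ce[i]],.124)[0,:2] for i in range(1,nn) if st[i,4]>8])
    # circle fit
    A=np.c_[2*Q,np.ones(len(Q))]; s=np.linalg.lstsq(A,(Q**2).sum(1),rcond=None)[0]; ctr=s[:2]
    print('ctr',ctr,'r',np.sqrt(s[2]+ctr@ctr),'ang',np.degrees(np.arctan2(*(Q-ctr).T[::-1])).round(1))
    m=(near<.14)&(near>.095)&(mx<90)&(P[...,2]>.03)&(P[...,2]<.064)
    nn,l,st,ce=cv2.connectedComponentsWithStats(m.astype(np.uint8))
    for i in range(1,nn):
        if st[i,4]>10:
            p=P[l==i].mean(0); print(' dark',st[i,4],ce[i],p.round(4),'ang',np.degrees(np.arctan2(*(p[:2]-ctr)[::-1])))
c=cap('wrist'); P=cloud(c)
a=c['image'][120:220,240:350]; save('ad',cv2.resize(a,None,fx=6,fy=6,interpolation=cv2.INTER_CUBIC))
near=np.hypot(P[...,0]-.475,P[...,1]+.325)
m=(near<.04)&(P[...,2]>.106)&(P[...,2]<.116); v,u=np.nonzero(m); print('stub',m.sum(),P[m].mean(0),plane(c,[(u.mean(),v.mean())],.110))
m=(near<.045)&(P[...,2]>.095)&(P[...,2]<.103); v,u=np.nonzero(m);print('head',m.sum(),P[m].mean(0))
E
```

```text
ctr [ 0.52173915 -0.03144041] r 0.06957997868193307 ang [  16.8   77.   -43.4  136.7 -103.7]
 dark 15 [369.8 258.2] [ 0.5851 -0.1178  0.0472] ang -53.72043427755133
 dark 92 [295.67391304 304.52173913] [ 0.4096 -0.0447  0.0424] ang -173.25229375085053
ctr [ 0.52180899 -0.02955595] r 0.06974460104423669 ang [  16.7   76.8  -43.4  136.6 -103.1]
stub 408 [ 0.47838162 -0.32246621  0.10997429] [[ 0.47836675 -0.32246664  0.11      ]]
head 787 [ 0.47740454 -0.32246386  0.09995484]
```

View pics/ad.png

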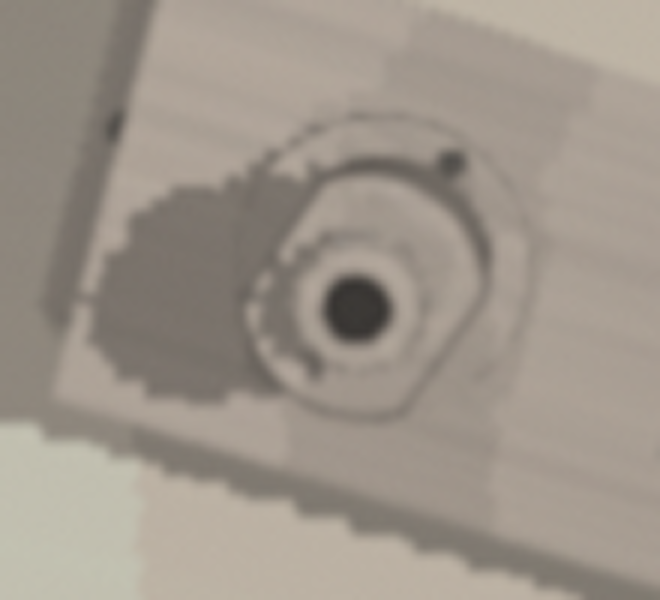

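The crop shows the pin at (452,162), upper right of the adapter, and the flats facing upper left and lower right. The fitted adapters are at 16.6° mod 60, but the pointer seems to be near 187°, so I'll check that before going on.

```bash
python3 - <<'E'
from h import *
o=robot.get_obs(); print(o['eef_pos'],o['tcp_rot'][:,2])
c=cap('wrist'); P=cloud(c)
pin=plane(c,[(240+452/6,120+162/6)],.066)[0]; ax=np.array([.4780,-.3225])
d=pin[:2]-ax; print('pin',pin,'r',np.hypot(*d),'key dir deg',np.degrees(np.arctan2(d[1],d[0])))
near=np.hypot(P[...,0]-.477,P[...,1]+.3225)
# flats from head top
m=(near<.03)&(P[...,2]>.0975)&(P[...,2]<.103); Q=P[m][:,:2]
h=cv2.convexHull(Q.astype(np.float32))[:,0]
for a in range(0,180,10):
    n=np.array([np.cos(np.radians(a)),np.sin(np.radians(a))]); s=h@n; print(a,round(1000*float(s.max()-s.min()),1),round(float(s.max()+s.min())/2-ax@n,4),end='; ')
print()
# collar centre fit (z .064-.068)
m=(near<.03)&(abs(P[...,2]-.066)<.0025); print('collar',cv2.minEnclosingCircle(P[m][:,:2].astype(np.float32)))
# plug / rack
# pointer
ctr=np.array([.5217,-.0305])
for n in ['scene','top','wrist']:
    cc=cap(n); Pc=cloud(cc); nr=np.hypot(Pc[...,0]-ctr[0],Pc[...,1]-ctr[1]); mx=cc['image'].max(2)
    m=(nr<.145)&(nr>.085)&(mx<110)&(Pc[...,0]<.45); 
    nn,l,st,ce=cv2.connectedComponentsWithStats(m.astype(np.uint8))
    for i in range(1,nn):
        if st[i,4]>8:
            q=P if 0 else Pc[l==i]; hi=q[q[:,2]>np.nanpercentile(q[:,2],70)].mean(0)
            print(n,st[i],q.mean(0).round(4),'z',np.nanmin(q[:,2]).round(3),np.nanmax(q[:,2]).round(3),'hi',hi.round(4),'ang',np.degrees(np.arctan2(*(hi[:2]-ctr)[::-1]))%360, plane(cc,[ce[i]],.05)[0].round(4))
E
```

```text
[ 0.51758469 -0.29414482  0.29856414] [-0.0060183  -0.00972694 -0.99993458]
pin [ 0.46292554 -0.31640272  0.066     ] r 0.01626087388638838 key dir deg 157.97777438191966
0 29.4 0.0004; 10 29.7 0.0005; 20 29.4 0.0005; 30 29.0 0.0002; 40 28.5 0.0002; 50 27.4 0.0; 60 25.7 -0.0001; 70 24.2 0.0002; 80 26.4 0.0; 90 28.0 -0.0002; 100 28.9 -0.0004; 110 29.7 -0.0006; 120 30.0 -0.0005; 130 29.6 -0.0006; 140 29.9 -0.0006; 150 30.0 -0.0009; 160 29.9 -0.0007; 170 29.4 -0.0005; 
collar ((0.47873708605766296, -0.3225754499435425), 0.02021932229399681)
scene [289 296  15  21 206] [ 0.4105 -0.045   0.0361] z -0.001 0.059 hi [ 0.4111 -0.0442  0.0536] ang 187.06552405429264 [ 0.4019 -0.0503  0.05  ]
scene [297 384   8   5   9] [ 0.4331 -0.0389 -0.3282] z -0.33 -0.324 hi [ 0.432  -0.0363 -0.3265] ang 183.72462948385152 [ 0.2658 -0.1401  0.05  ]
scene [276 422  12   8  13] [ 0.4272  0.0227 -0.6238] z -0.63 -0.617 hi [ 0.4261  0.0234 -0.6196] ang 150.5944603711248 [ 0.1942 -0.1493  0.05  ]
scene [283 422   9   6  10] [ 0.4367  0.0097 -0.6235] z -0.627 -0.617 hi [ 0.4346  0.0132 -0.6201] ang 153.348905953
[... 932 characters left out ...]
32] [ 0.4238 -0.0527  0.045 ] z 0.028 0.051 hi [ 0.4241 -0.0536  0.0493] ang 193.33119424099317 [ 0.4241 -0.0567  0.05  ]
wrist [588 180   9   5  40] [ 0.4286 -0.0672  0.046 ] z 0.04 0.053 hi [ 0.428  -0.0675  0.0499] ang 201.57652910539335 [ 0.4287 -0.0702  0.05  ]
wrist [552 187  24   9  41] [ 0.444  -0.0902  0.0443] z 0.041 0.047 hi [ 0.4437 -0.09    0.046 ] ang 217.33590613198493 [ 0.444 -0.094  0.05 ]
wrist [608 190   4   4  15] [ 0.4319 -0.0526  0.0537] z 0.053 0.055 hi [ 0.4326 -0.053   0.0545] ang 194.1670202335029 [ 0.4318 -0.0496  0.05  ]
wrist [594 198  24   7 102] [ 0.4406 -0.0602  0.0636] z 0.053 0.073 hi [ 0.4409 -0.0611  0.0701] ang 200.77054333321388 [ 0.4406 -0.049   0.05  ]
```

The pointer is at 187° in both fixed views, so the changer's yaw is about 7° and the turret now stands about 9.6° past the pointer. I'll go back to the knob and turn it back.

Request:
step_arm(
  moves=[0, 0, 0, -0.28, 1.0, 0, 0.53, 0, 0, 0, -0.28, 1.0, 0, 0.53, 0, 0, 0, -0.28, 1.0, 0, 0.53, 0, 0, 0, -0.28, 1.0, 0, 0.53, 0, 0, 0, -0.28, 1.0, 0, 0.53],
)

```text
clock: 7.78
eef_pos: [0.5232, -0.033, 0.2962]
tcp_rot: [[-0.969, -0.248, -0.005], [-0.248, 0.969, -0.01], [0.008, -0.008, -1.0]]
ft_force: [0.0, 0.1, -0.3]
width: 0.527
grip_force: 0.0
```

Request:
step_arm(
  moves=[0, 0, -0.058, 0, 0, 0, 0.53, 0, 0, -0.058, 0, 0, 0, 0.53, 0, 0, -0.058, 0, 0, 0, 0.53, 0, 0, 0, 0, 0, 0, 0.53, 0, 0, 0, 0, 0, 0, 0.53],
)

```text
clock: 8.4
eef_pos: [0.5234, -0.0347, 0.296]
tcp_rot: [[-0.701, -0.713, -0.006], [-0.713, 0.701, -0.01], [0.011, -0.003, -1.0]]
ft_force: [0.4, -0.6, -0.1]
width: 0.527
grip_force: 0.0
```

```bash
python3 - <<'E'
from h import *
goto([.5217,-.0305,.158],136.6)
E
```

```text
t 8.4 pos [ 0.5234 -0.0347  0.296 ] yaw 135.48 shift [-0.066  0.09   2.76 ] down err [-0.0059 -0.0097]
turn z units -0.006235109299627103
```

Request:
step_arm(
  moves=[-0.0008, -0.0035, -0.006, -0.07, 0.09, 0.6, 0.53, 0, 0, 0, 0, 0, 0.6, 0.53, 0, 0, 0, 0, 0, 0.6, 0.53, 0, 0, 0, 0, 0, 0.6, 0.53, 0, 0, 0, 0, 0, 0.3, 0.53],
)

```text
clock: 9.02
eef_pos: [0.5219, -0.0293, 0.1593]
tcp_rot: [[-0.687, -0.727, -0.003], [-0.727, 0.687, 0.0], [0.002, 0.002, -1.0]]
ft_force: [0.6, -0.2, 0.7]
width: 0.533
grip_force: 0.0
```

```bash
cat >> h.py <<'E'
    e=np.cross(R[:,2],[0,0,-1]); print('tilt fix units (tool x,y)',((R.T@e)/np.pi)[:2].round(4),'F',np.array(o['ft_force']).round(1),'M',np.array(o['moment']).round(2),'w',round(float(o['width']),3))
E
python3 - <<'E'
from h import *
goto([.5217,-.0305,.158],136.6)
E
```

```text
t 9.025 pos [ 0.5219 -0.0293  0.1593] yaw 136.64 shift [ 0.02  -0.015  0.026] down err [-0.0025  0.0003]
turn z units 0.0002162131475805672
tilt fix units (tool x,y) [ 0.0006 -0.0005] F [ 0.6 -0.2  0.7] M [ 0.07 -0.03  0.03] w 0.533
```

Grip, then turn back in two stages while watching the moment.

Request:
step_arm(
  moves=[0, 0, 0, 0, 0, 0, 0.1, 0, 0, 0, 0, 0, 0, 0.1, 0, 0, 0, 0, 0, 0, 0.1, 0, 0, 0, 0, 0, 0, 0.1, 0, 0, 0.016, 0, 0, 0, 0.1],
  newtons=60,
)

```text
clock: 9.65
eef_pos: [0.5235, -0.0299, 0.1623]
tcp_rot: [[-0.722, -0.692, 0.004], [-0.692, 0.722, -0.001], [-0.002, -0.003, -1.0]]
ft_force: [5.2, -3.9, -4.9]
width: 0.151
grip_force: 61.5
```

```bash
python3 -c "
from h import *
goto([.5217,-.0305,.158],127)"
```

```text
t 9.65 pos [ 0.5235 -0.0299  0.1623] yaw 133.76 shift [0.033 0.017 0.086] down err [ 0.0036 -0.0014]
turn z units 0.037565356402876976
tilt fix units (tool x,y) [-0.0011  0.0005] F [ 5.2 -3.9 -4.9] M [-0.22 -0.42  0.33] w 0.151
```

Request:
step_arm(
  moves=[0, 0, 0.016, 0, 0, 0, 0.1, 0, 0, 0, 0, 0, 0, 0.1, 0, 0, 0, 0, 0, 0, 0.1, 0, 0, 0, 0, 0, 0, 0.1, 0, 0, 0, 0, 0, 0, 0.1],
)

```text
clock: 10.28
eef_pos: [0.5234, -0.0299, 0.1623]
tcp_rot: [[-0.755, -0.655, 0.004], [-0.655, 0.755, -0.001], [-0.002, -0.003, -1.0]]
ft_force: [5.8, -3.0, -4.0]
width: 0.152
grip_force: 61.3
```

```bash
python3 -c "
from h import *
goto([.5217,-.0305,.158],127)"
```

```text
t 10.275 pos [ 0.5234 -0.0299  0.1623] yaw 130.94 shift [0.034 0.014 0.086] down err [ 0.0035 -0.0012]
turn z units 0.021865284659763992
tilt fix units (tool x,y) [-0.001   0.0006] F [ 5.8 -3.  -4. ] M [-0.15 -0.39 -0.01] w 0.152
```

Request:
step_arm(
  moves=[0, 0, 0.01, 0, 0, 0, 0.1, 0, 0, 0.01, 0, 0, 0, 0.1, 0, 0, 0, 0, 0, 0, 0.1, 0, 0, 0, 0, 0, 0, 0.1, 0, 0, 0, 0, 0, 0, 0.1],
)

```text
clock: 10.9
eef_pos: [0.5234, -0.0299, 0.1623]
tcp_rot: [[-0.796, -0.606, 0.003], [-0.606, 0.796, -0.001], [-0.002, -0.003, -1.0]]
ft_force: [5.2, -3.8, -4.4]
width: 0.152
grip_force: 61.5
```

```bash
python3 -c "
from h import *
goto([.5217,-.0305,.158],127)"
```

```text
t 10.9 pos [ 0.5234 -0.0299  0.1623] yaw 127.3 shift [0.035 0.011 0.087] down err [ 0.0034 -0.001 ]
turn z units 0.0016438810359927756
tilt fix units (tool x,y) [-0.0009  0.0007] F [ 5.2 -3.8 -4.4] M [-0.13 -0.42 -0.38] w 0.152
```

A pull of -0.38 N m shows the click engaging just beyond. I'll give it a little more, then release.

Request:
step_arm(
  moves=[0, 0, 0.005, 0, 0, 0, 0.1, 0, 0, 0, 0, 0, 0, 0.1, 0, 0, 0, 0, 0, 0, 0.1, 0, 0, 0, 0, 0, 0, 0.1, 0, 0, 0, 0, 0, 0, 0.1],
)

```text
clock: 11.52
eef_pos: [0.5234, -0.0299, 0.1623]
tcp_rot: [[-0.805, -0.594, 0.003], [-0.594, 0.805, -0.001], [-0.002, -0.003, -1.0]]
ft_force: [4.3, -2.5, -3.6]
width: 0.153
grip_force: 61.4
```

```bash
python3 -c "
from h import *
goto([.5217,-.0305,.158],127)"
```

```text
t 11.525 pos [ 0.5234 -0.0299  0.1623] yaw 126.43 shift [0.035 0.01  0.086] down err [ 0.0034 -0.0011]
turn z units -0.0031712624428861446
tilt fix units (tool x,y) [-0.0009  0.0007] F [ 4.3 -2.5 -3.6] M [-0.11 -0.35 -0.07] w 0.153
```

Request:
step_arm(
  moves=[0, 0, 0, 0, 0, 0, 0.53, 0, 0, 0, 0, 0, 0, 0.53, 0, 0, 0, 0, 0, 0, 0.53, 0, 0, 0, 0, 0, -0.6, 0.53, 0, 0, 0, 0, 0, -0.8, 0.53],
)

```text
clock: 12.15
eef_pos: [0.522, -0.0291, 0.231]
tcp_rot: [[-0.804, -0.595, -0.003], [-0.595, 0.804, 0.0], [0.002, 0.002, -1.0]]
ft_force: [0.8, 0.1, 0.7]
width: 0.528
grip_force: 0.0
```

```bash
python3 - <<'E'
from h import *
goto([.475,-.3215,.20],68.5)
cs=[cap('scene'),cap('top')]
for c in cs:
    P=cloud(c); near=np.hypot(P[...,0]-.5214,P[...,1]+.0305)
    m=((near<0.11)&(near>0.045)&(P[...,2]>0.119)&(P[...,2]<.127)).astype(np.uint8)
    nn,l,st,ce=cv2.connectedComponentsWithStats(m); print([(st[i,4],plane(c,[ce[i]],.124)[0,:2].round(4)) for i in range(1,nn) if st[i,4]>8])
    Q=np.array([plane(c,[ce[i]],.124)[0,:2] for i in range(1,nn) if 15<st[i,4]<80])
    A=np.c_[2*Q,np.ones(len(Q))]; s=np.linalg.lstsq(A,(Q**2).sum(1),rcond=None)[0]; ctr=s[:2]
    print('ctr',ctr,'r',np.sqrt(s[2]+ctr@ctr),'ang',np.degrees(np.arctan2(*(Q-ctr).T[::-1])).round(1))
E
```

```text
t 12.15 pos [ 0.522  -0.0291  0.231 ] yaw 126.5 shift [ 4.232 -4.143  0.62 ] down err [-0.0026  0.0003]
turn z units 0.32221457237549567
tilt fix units (tool x,y) [ 0.0006 -0.0006] F [0.8 0.1 0.7] M [-0.03  0.    0.01] w 0.528
[(np.int32(28), array([0.5483, 0.0343])), (np.int32(48), array([ 0.5624, -0.0872])), (np.int32(47), array([0.4802, 0.0244])), (np.int32(55), array([ 0.4931, -0.0953]))]
ctr [ 0.52189084 -0.03096773] r 0.0699131689227062 ang [  68.   -54.2  127.  -114.1]
[(np.int32(24), array([0.5473, 0.0339])), (np.int32(35), array([0.4807, 0.0268])), (np.int32(36), array([ 0.4935, -0.0934]))]
ctr [ 0.52031073 -0.02975219] r 0.06909651504312267 ang [  67.   125.  -112.9]
```

Request:
step_arm(
  moves=[0, 0, 0, 0.842, -0.838, 0, 0.6, 0, 0, 0, 0.842, -0.838, 0, 0.6, 0, 0, 0, 0.842, -0.838, 0, 0.6, 0, 0, 0, 0.842, -0.838, 0, 0.6, 0, 0, 0, 0.842, -0.838, 0, 0.6],
)

```text
clock: 12.88
eef_pos: [0.4772, -0.3246, 0.2306]
tcp_rot: [[-0.804, -0.595, -0.0], [-0.595, 0.804, 0.0], [0.0, 0.0, -1.0]]
ft_force: [0.5, 0.3, -0.2]
width: 0.6
grip_force: 0.0
```

Request:
step_arm(
  moves=[0, 0, 0.055, 0, 0, 0, 0.6, 0, 0, 0.055, 0, 0, 0, 0.6, 0, 0, 0.055, 0, 0, 0, 0.6, 0, 0, 0.055, 0, 0, 0, 0.6, 0, 0, 0.055, 0, 0, 0, 0.6],
)

```text
clock: 13.5
eef_pos: [0.4778, -0.3227, 0.2304]
tcp_rot: [[-0.973, 0.23, -0.001], [0.23, 0.973, 0.0], [0.001, 0.0, -1.0]]
ft_force: [-0.0, -0.7, -0.4]
width: 0.596
grip_force: 0.0
```

```bash
python3 -c "
from h import *
goto([.4775,-.323,.20],68.5)"
```

```text
t 13.5 pos [ 0.4778 -0.3227  0.2304] yaw 76.67 shift [ 0.003 -0.006  0.607] down err [-0.0008  0.0005]
turn z units 0.04541096127384429
tilt fix units (tool x,y) [ 0.0001 -0.0003] F [-0.  -0.7 -0.4] M [-0.07 -0.03 -0.03] w 0.596
```

Request:
step_arm(
  moves=[0, 0, 0.045, 0, 0, 0.3, 0.6, 0, 0, 0, 0, 0, 0.5, 0.6, 0, 0, 0, 0, 0, 0.5, 0.6, 0, 0, 0, 0, 0, 0.35, 0.6, 0, 0, 0, 0, 0, 0.1, 0.6],
)

```text
clock: 14.12
eef_pos: [0.4774, -0.3226, 0.1421]
tcp_rot: [[-0.933, 0.36, -0.002], [0.36, 0.933, 0.001], [0.002, 0.001, -1.0]]
ft_force: [-0.4, -0.8, 0.8]
width: 0.6
grip_force: 0.0
```

```bash
python3 -c "
from h import *
goto([.4775,-.323,.141],68.5)
c=cap('wrist');a=c['image'][230:480,160:480];save('g1',cv2.resize(a,None,fx=2,fy=2))"
```

```text
t 14.125 pos [ 0.4774 -0.3226  0.1421] yaw 68.9 shift [-0.004 -0.008  0.022] down err [-0.0019  0.0014]
turn z units 0.0022276345153095967
tilt fix units (tool x,y) [ 0.0002 -0.0007] F [-0.4 -0.8  0.8] M [-0.04 -0.   -0.02] w 0.6
```

View pics/g1.png

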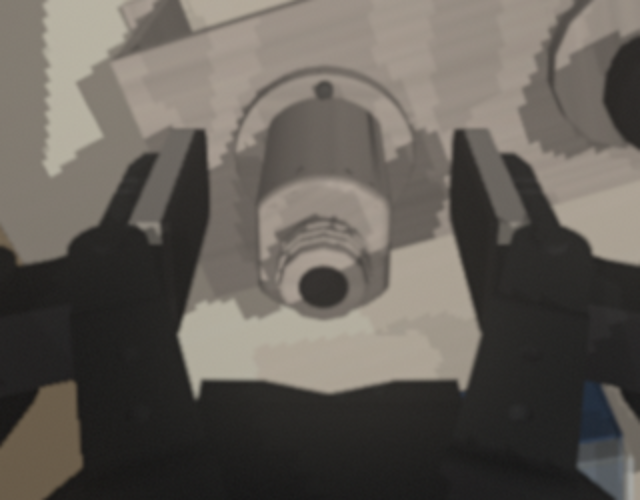

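The adapter's flats sit squarely between the pads, with the pin at (322,90) towards tool +x. Close.

Request:
step_arm(
  moves=[0, 0, 0, 0, 0, 0, 0.15, 0, 0, 0, 0, 0, 0, 0.15, 0, 0, 0, 0, 0, 0, 0.15, 0, 0, 0, 0, 0, 0, 0.15, 0, 0, 0, 0, 0, 0, 0.15],
  newtons=70,
)

```text
clock: 14.8
eef_pos: [0.4783, -0.3233, 0.1449]
tcp_rot: [[-0.933, 0.36, 0.002], [0.36, 0.933, -0.002], [-0.002, -0.001, -1.0]]
ft_force: [-0.8, -0.8, 6.2]
width: 0.266
grip_force: 69.8
```

Request:
step_arm(
  moves=[0, 0, 0, 0, 0, -0.4, 0.15, 0, 0, 0, 0, 0, -0.6, 0.15, 0, 0, 0, 0, 0, -0.6, 0.15, 0, 0, 0, 0, 0, -0.6, 0.15, 0, 0, 0, 0, 0, 0, 0.15],
)

```text
clock: 15.42
eef_pos: [0.4783, -0.3232, 0.2553]
tcp_rot: [[-0.933, 0.36, 0.003], [0.36, 0.933, -0.002], [-0.004, -0.001, -1.0]]
ft_force: [0.5, -0.3, -3.4]
width: 0.273
grip_force: 69.1
```

```bash
python3 -c "
from h import *
goto([.492,-.034,.25],96.3)
c=cap('wrist');P=cloud(c);R=np.array(robot.get_obs()['tcp_rot']);p=np.array(robot.get_obs()['eef_pos'])
T=(P-p)@R
near=np.hypot(T[...,0],T[...,1])<.03
for lo,hi in [(.02,.035),(.035,.045),(.05,.075),(.076,.084),(.085,.125)]:
    m=near&(T[...,2]>lo)&(T[...,2]<hi); print(lo,m.sum(),T[m].mean(0) if m.any() else '', T[m].min(0) if m.any() else '',T[m].max(0) if m.any() else '')
"
```

```text
t 15.425 pos [ 0.4783 -0.3232  0.2553] yaw 68.9 shift [1.827 5.495 0.093] down err [ 0.0029 -0.0025]
turn z units -0.15222888591013026
tilt fix units (tool x,y) [-0.0004  0.0012] F [ 0.5 -0.3 -3.4] M [-0.01 -0.01 -0.03] w 0.273
0.02 4536 [0.004853   0.00023409 0.02889478] [-0.01206478 -0.02948102  0.02000539] [0.01414446 0.02934423 0.03499907]
0.035 3804 [0.00571513 0.00095918 0.04134849] [-0.01441405 -0.02431781  0.03500523] [0.01472902 0.02613024 0.04499139]
0.05 2729 [0.01104697 0.00092654 0.05993538] [ 0.00520703 -0.02427791  0.05000129] [0.01873573 0.02589224 0.07497411]
0.076 1135 [0.0135223  0.00122557 0.07736822] [ 0.00514769 -0.01794777  0.07600033] [0.01958915 0.01990827 0.08399044]
0.085 149 [0.01003929 0.00091946 0.10939122] [ 0.00453043 -0.00640441  0.09872748] [0.0127053  0.00793776 0.1197261 ]
```

Request:
step_arm(
  moves=[0, 0, 0, 0.35, 1.11, -0.1, 0.15, 0, 0, 0, 0.35, 1.11, -0.1, 0.15, 0, 0, 0, 0.35, 1.11, -0.1, 0.15, 0, 0, 0, 0.35, 1.11, -0.1, 0.15, 0, 0, 0, 0.35, 1.11, -0.1, 0.15],
)

```text
refused, shift out of range in row 1
```

Request:
step_arm(
  moves=[-0.0004, 0.0012, -0.05, 0, 0, 0, 0.15, 0, 0, -0.05, 0, 0, 0, 0.15, 0, 0, -0.052, 0, 0, 0, 0.15, 0, 0, 0, 0, 0, 0, 0.15, 0, 0, 0, 0, 0, 0, 0.15],
)

```text
clock: 16.1
eef_pos: [0.4776, -0.3227, 0.252]
tcp_rot: [[-0.994, -0.106, -0.005], [-0.106, 0.994, 0.004], [0.005, 0.004, -1.0]]
ft_force: [-0.4, -0.0, -2.9]
width: 0.27
grip_force: 69.0
```

```bash
python3 - <<'E'
from h import *
goto([.4521,-.038,.275],96.3)
c=cap('wrist'); save('w3',c['image']); P=cloud(c)
g=np.array([.4521,-.038]); near=np.hypot(P[...,0]-g[0],P[...,1]-g[1])
m=(near<.03)&(abs(P[...,2]-.074)<.004); Q=P[m]; print('hub top',m.sum(),Q.mean(0),cv2.minEnclosingCircle(Q[:,:2].astype(np.float32)))
E
```

```text
t 16.1 pos [ 0.4776 -0.3227  0.252 ] yaw 96.08 shift [-0.094  5.718 -0.436] down err [-0.0053  0.0036]
turn z units -0.0012172146094559682
tilt fix units (tool x,y) [ 0.0013 -0.0015] F [-0.4 -0.  -2.9] M [-0.02 -0.03 -0.03] w 0.27
hub top 0 [nan nan nan] ((0.0, 0.0), 0.0)<stdin>:5: RuntimeWarning: Mean of empty slice.
  ret = um.true_divide(
```

View pics/w3.png

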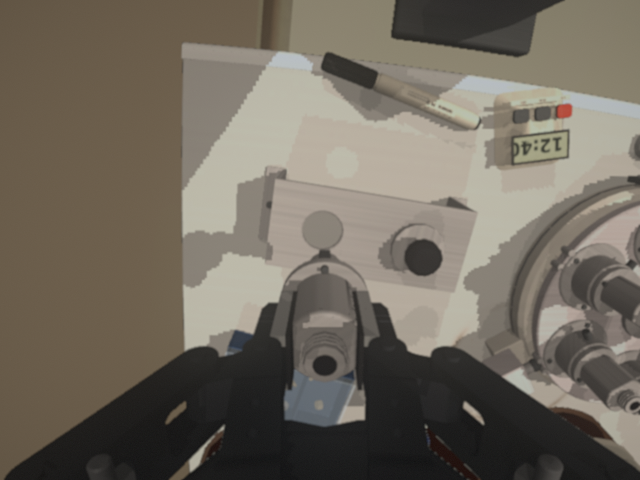

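The first shift was refused and the turn went through. The picture shows the adapter held at (325,300) with its pin forward, and the plug untouched at (423,257).

Request:
step_arm(
  moves=[0, 0, 0, -0.2, 1.0, -0.1, 0.15, 0, 0, 0, -0.2, 1.0, -0.1, 0.15, 0, 0, 0, -0.2, 1.0, -0.1, 0.15, 0, 0, 0, -0.2, 1.0, -0.1, 0.15, 0, 0, 0, -0.2, 1.0, -0.1, 0.15],
)

```text
clock: 16.77
eef_pos: [0.5002, -0.0674, 0.279]
tcp_rot: [[-0.994, -0.107, -0.003], [-0.107, 0.994, 0.002], [0.003, 0.003, -1.0]]
ft_force: [1.5, 0.6, -3.6]
width: 0.267
grip_force: 69.5
```

Request:
step_arm(
  moves=[0.0013, -0.0015, -0.001, 0, 0.72, 0, 0.15, 0, 0, 0, 0, 0, 0, 0.15, 0, 0, 0, 0, 0, 0, 0.15, 0, 0, 0, 0, 0, 0, 0.15, 0, 0, 0, 0, 0, 0, 0.15],
)

```text
clock: 17.4
eef_pos: [0.4965, -0.034, 0.279]
tcp_rot: [[-0.994, -0.11, 0.002], [-0.11, 0.994, -0.001], [-0.001, -0.002, -1.0]]
ft_force: [0.2, -0.0, -3.1]
width: 0.266
grip_force: 69.8
```

```bash
python3 - <<'E'
from h import *
goto([.4521,-.038,.275],96.3)
c=cap('wrist'); save('w4',c['image']); P=cloud(c)
g=np.array([.4521,-.038]); near=np.hypot(P[...,0]-g[0],P[...,1]-g[1])
m=(near<.03)&(abs(P[...,2]-.074)<.004); Q=P[m]; v,u=np.nonzero(m); print('hub top',m.sum(),np.median(Q[:,2]),cv2.minEnclosingCircle(Q[:,:2].astype(np.float32)),(u.min(),u.max(),v.min(),v.max()))
xy=Q[:,:2]; print('bbox',xy.min(0),xy.max(0))
# bore: inner boundary of ring mask: hole contour
mm=m.astype(np.uint8); cn,hi=cv2.findContours(mm,cv2.RETR_CCOMP,cv2.CHAIN_APPROX_NONE)
for k,q in enumerate(cn):
    if hi[0][k][3]>=0 and len(q)>25:
        w=plane(c,q[:,0],.074)[:,:2]; print('hole',len(q),w.mean(0),cv2.minEnclosingCircle(w.astype(np.float32)),w.min(0),w.max(0))
        # keyway: farthest points from bore centre
        A=np.c_[2*w,np.ones(len(w))]; s=np.linalg.lstsq(A,(w**2).sum(1),rcond=None)[0]
        for _ in range(5):
            r=np.hypot(*(w-s[:2]).T); k2=r<np.median(r)*1.12; A=np.c_[2*w[k2],np.ones(k2.sum())]; s=np.linalg.lstsq(A,(w[k2]**2).sum(1),rcond=None)[0]
        r=np.hypot(*(w-s[:2]).T); f=w[r>.0125].mean(0)-s[:2]; print('bore',s[:2],'r',np.median(r),'rmax',r.max(),'keyway ang',np.degrees(np.arctan2(f[1],f[0])))
E
```

```text
t 17.4 pos [ 0.4965 -0.034   0.279 ] yaw 96.34 shift [0.891 0.019 0.078] down err [ 0.0015 -0.0013]
turn z units 0.00023917543382023294
tilt fix units (tool x,y) [-0.0005  0.0004] F [ 0.2 -0.  -3.1] M [0.06 0.01 0.02] w 0.266
hub top 1892 0.07415568312319104 ((0.4552062749862671, -0.03323902562260628), 0.023654064163565636) (np.int64(299), np.int64(360), np.int64(142), np.int64(198))
bbox [ 0.43439758 -0.05665987] [ 0.47596752 -0.01014756]
hole 92 [ 0.45249233 -0.03609241] ((0.45236870646476746, -0.03608649969100952), 0.012829259037971497) [ 0.43984048 -0.04629078] [ 0.46507315 -0.02527586]
bore [ 0.45464404 -0.03589219] r 0.01028362473706694 rmax 0.014946133495913503 keyway ang -173.8663466984687
```

View pics/w4.png

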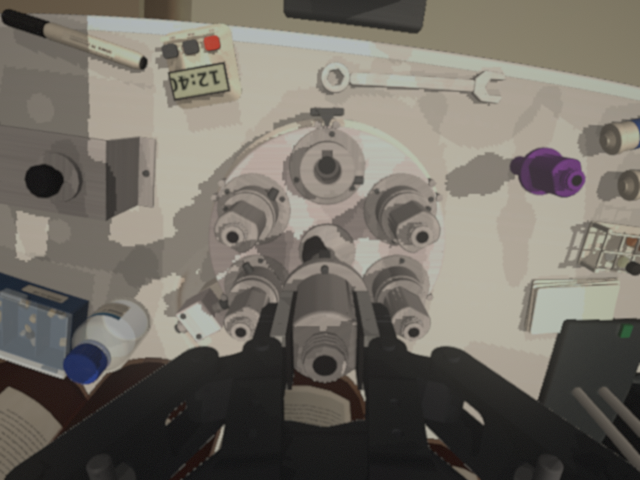

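The hub is squarely at the pointer (327,115), with the bore at (327,168) and the keyway at 186°. I'll aim the axis at (0.4548, -0.0367).

Request:
step_arm(
  moves=[0, 0, 0, 0.42, 0.02, 0, 0.15, 0, 0, 0, 0.41, 0.02, 0.1, 0.15, 0, 0, 0, 0, 0, 0.6, 0.15, 0, 0, 0, 0, 0, 0.6, 0.15, 0, 0, 0, 0, 0, 0.1, 0.15],
)

```text
clock: 18.08
eef_pos: [0.4542, -0.0361, 0.2071]
tcp_rot: [[-0.994, -0.111, -0.002], [-0.111, 0.994, -0.001], [0.002, -0.0, -1.0]]
ft_force: [0.1, -1.0, -2.6]
width: 0.265
grip_force: 69.7
```

```bash
python3 - <<'E'
from h import *
goto([.4548,-.0367,.19],96.3)
E
```

```text
t 18.075 pos [ 0.4542 -0.0361  0.2071] yaw 96.4 shift [-0.011 -0.013  0.342] down err [-0.0023 -0.0007]
turn z units 0.000553527355000622
tilt fix units (tool x,y) [-0.0001 -0.0008] F [ 0.1 -1.  -2.6] M [ 0.03 -0.   -0.03] w 0.265
```

Lower slowly into the plain 10 mm (TCP about 0.190).

Request:
step_arm(
  moves=[0, 0, 0, -0.01, -0.01, 0.1, 0.15, 0, 0, 0, 0, 0, 0.1, 0.15, 0, 0, 0, 0, 0, 0.1, 0.15, 0, 0, 0, 0, 0, 0.05, 0.15, 0, 0, 0, 0, 0, 0, 0.15],
)

```text
clock: 18.7
eef_pos: [0.4556, -0.0364, 0.1914]
tcp_rot: [[-0.994, -0.112, 0.001], [-0.112, 0.994, -0.001], [-0.001, -0.001, -1.0]]
ft_force: [-0.9, -0.9, -4.0]
width: 0.266
grip_force: 69.9
```

```bash
python3 - <<'E'
from h import *
goto([.4548,-.0367,.18],96.3)
E
```

```text
t 18.7 pos [ 0.4556 -0.0364  0.1914] yaw 96.44 shift [ 0.017 -0.004  0.227] down err [ 0.0014 -0.0012]
turn z units 0.0007677161616822698
tilt fix units (tool x,y) [-0.0004  0.0004] F [-0.9 -0.9 -4. ] M [-0.04  0.11  0.01] w 0.266
```

Request:
step_arm(
  moves=[0, 0, 0, 0, 0, 0.07, 0.15, 0, 0, 0, 0, 0, 0.07, 0.15, 0, 0, 0, 0, 0, 0.06, 0.15, 0, 0, 0, 0, 0, 0, 0.15, 0, 0, 0, 0, 0, 0, 0.15],
)

```text
clock: 19.32
eef_pos: [0.4556, -0.0364, 0.1813]
tcp_rot: [[-0.994, -0.112, 0.001], [-0.112, 0.994, -0.001], [-0.001, -0.001, -1.0]]
ft_force: [-0.9, -0.8, -3.7]
width: 0.263
grip_force: 69.9
```

```bash
python3 - <<'E'
from h import *
goto([.4548,-.0367,.17],96.3)
E
```

```text
t 19.325 pos [ 0.4556 -0.0364  0.1813] yaw 96.44 shift [ 0.017 -0.004  0.226] down err [ 0.0013 -0.0012]
turn z units 0.0007703122429881483
tilt fix units (tool x,y) [-0.0004  0.0004] F [-0.9 -0.8 -3.7] M [-0.17  0.18  0.03] w 0.263
```

The key is in the keyway with no force. Continue.

Request:
step_arm(
  moves=[0, 0, 0, 0, 0, 0.1, 0.15, 0, 0, 0, 0, 0, 0.1, 0.15, 0, 0, 0, 0, 0, 0.08, 0.15, 0, 0, 0, 0, 0, 0, 0.15, 0, 0, 0, 0, 0, 0, 0.15],
)

```text
clock: 19.95
eef_pos: [0.4556, -0.0364, 0.1672]
tcp_rot: [[-0.994, -0.112, 0.001], [-0.112, 0.994, -0.001], [-0.001, -0.001, -1.0]]
ft_force: [-1.4, -0.8, -4.0]
width: 0.27
grip_force: 69.8
```

Request:
step_arm(
  moves=[0, 0, 0, 0, 0, 0.04, 0.15, 0, 0, 0, 0, 0, 0.04, 0.15, 0, 0, 0, 0, 0, 0.02, 0.15, 0, 0, 0, 0, 0, 0, 0.15, 0, 0, 0, 0, 0, 0, 0.15],
)

```text
clock: 20.58
eef_pos: [0.4558, -0.0366, 0.1634]
tcp_rot: [[-0.994, -0.112, 0.002], [-0.112, 0.994, -0.002], [-0.002, -0.002, -1.0]]
ft_force: [-6.3, -0.5, 5.5]
width: 0.268
grip_force: 71.1
```

```bash
python3 - <<'E'
from h import *
goto([.4548,-.0367,.158],96.3)
E
```

```text
t 20.575 pos [ 0.4558 -0.0366  0.1634] yaw 96.43 shift [ 0.021 -0.     0.108] down err [ 0.002  -0.0016]
turn z units 0.0007497850240529007
tilt fix units (tool x,y) [-0.0006  0.0006] F [-6.3 -0.5  5.5] M [-0.23  1.22  0.07] w 0.268
```

Request:
step_arm(
  moves=[0, 0, 0, 0.01, 0, 0.03, 0.15, 0, 0, 0, 0, 0, 0.03, 0.15, 0, 0, 0, 0, 0, 0.02, 0.15, 0, 0, 0, 0, 0, 0, 0.15, 0, 0, 0, 0, 0, 0, 0.15],
)

```text
clock: 21.2
eef_pos: [0.4557, -0.0366, 0.1598]
tcp_rot: [[-0.994, -0.112, 0.003], [-0.112, 0.994, -0.002], [-0.003, -0.002, -1.0]]
ft_force: [-5.7, -1.0, 5.6]
width: 0.269
grip_force: 71.2
```

Request:
step_arm(
  moves=[0, 0, 0, 0, 0, 0.02, 0.15, 0, 0, 0, 0, 0, 0.01, 0.15, 0, 0, 0, 0, 0, 0, 0.15, 0, 0, 0, 0, 0, 0, 0.15, 0, 0, 0, 0, 0, 0, 0.15],
)

```text
clock: 21.82
eef_pos: [0.4557, -0.0366, 0.1589]
tcp_rot: [[-0.994, -0.112, 0.003], [-0.112, 0.994, -0.002], [-0.003, -0.002, -1.0]]
ft_force: [-8.3, -0.6, 11.9]
width: 0.269
grip_force: 71.8
```

Request:
step_arm(
  moves=[0, 0, 0, 0.01, 0, 0.02, 0.15, 0, 0, 0, 0, 0, 0.01, 0.15, 0, 0, 0, 0, 0, 0, 0.15, 0, 0, 0, 0, 0, 0, 0.15, 0, 0, 0, 0, 0, 0, 0.15],
)

```text
clock: 22.45
eef_pos: [0.4556, -0.0366, 0.1588]
tcp_rot: [[-0.994, -0.112, 0.005], [-0.112, 0.994, -0.002], [-0.005, -0.002, -1.0]]
ft_force: [-11.8, 0.4, 19.6]
width: 0.272
grip_force: 73.0
```

```bash
python3 - <<'E'
from h import *
goto([.4548,-.0367,.158],96.3)
c=cap('wrist');P=cloud(c);R=np.array(robot.get_obs()['tcp_rot']);p=np.array(robot.get_obs()['eef_pos'])
T=(P-p)@R; r=np.hypot(T[...,0],T[...,1])
m=(T[...,0]>.005)&(r<.021)&(T[...,2]>.07)&(T[...,2]<.1); h=np.histogram(P[m][:,2],bins=np.arange(.06,.09,.001)); print(h)
E
```

```text
t 22.45 pos [ 0.4556 -0.0366  0.1588] yaw 96.45 shift [0.016 0.    0.016] down err [ 0.0049 -0.0016]
turn z units 0.0008237227890766184
tilt fix units (tool x,y) [-0.0007  0.0015] F [-11.8   0.4  19.6] M [ 0.14  2.1  -0.07] w 0.272
(array([  5,   6,   7,   5,   7,   5,   7,   7,   6,   4,   8,   6,  28,
       169, 165,  65,  50,  69,  92, 456, 559, 120,  71,  77,  55,  50,
        61,  49,  39]), array([0.06 , 0.061, 0.062, 0.063, 0.064, 0.065, 0.066, 0.067, 0.068,
       0.069, 0.07 , 0.071, 0.072, 0.073, 0.074, 0.075, 0.076, 0.077,
       0.078, 0.079, 0.08 , 0.081, 0.082, 0.083, 0.084, 0.085, 0.086,
       0.087, 0.088, 0.089]))
```

The hard stop is at TCP 0.1588, which puts the origin at 0.0739, and the collar top is measured at 0.080. That is home, so I'm handing in.

```bash
python3 -c "
from bench import robot
print(robot.job_done())"
```

```text
the job is handed in; nothing more can be done
None
```

I handed the job in with the empty hub at the loading pointer and the keyed adapter still gripped and pressed home (by measurement; no verdict was returned) at about 22.5 s of the 58 s, with a wrist force of about 20 N downward and 12 N sideways.

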